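# Unscrew the drying cartridge from the tube cabinet

## Task

The drying cartridge of the locked steel tube cabinet is due for a change. Unscrew the T-handled plug in the cabinet's side wall by a quarter turn anticlockwise (as seen facing the plug), draw it straight out of its port and lay it in the shallow steel tray. Leave the wooden block with the two glass rectifier tubes standing where it is.

Things in the scene. Friction and masses are not known exactly. Their poses are not given: they have to be found in the camera images.
- plug: T-handled plug, 0.2 kg. Origin: on its axis where the flange meets the wall. Own y: plug axis, into cabinet; z along the T-bar, upright at start. Bar, 110 (z) x 16 (x) x 12 mm (y), is centred at y -50: turn it by pushing near an end, pinch it across the 12 mm beside the stem (dia 18). Flange dia 52 at y -6 to 0; cartridge dia 28 to y +44, two lugs. Unscrewing moves the bar's top to own -x.
- port (a point): Middle of the port's mouth in the fixed cabinet's side wall, 105 mm up; y points in, z up. Coarse thread: a quarter turn brings the plug out 6 mm; free from 55 degrees, stop at 112; then it slides out along -y, clear after 45 mm more. Turns easily, stays where left. Cabinet top 30 mm above; wall ends 70 mm to -x, 110 to +x. A fixed round cap, dia 34, at x +78, z -45 mm is not meant.
- tray: Shallow open steel tray, fixed, 200 (x) x 180 (y) x 16 mm high, walls and floor 4 mm thick. Origin: centre of its underside, on the counter.
- tubes: Dark wooden block 56 (x) x 120 (y) x 32 mm high with two tall glass rectifier tubes standing in it, 130 mm high in all, loose. Origin: centre of its underside. To be left alone.
Things that resemble listed ones, but are neither listed nor needed, are in the scene too. Leave any blue or pink look-alike of the plug alone.

How it is judged:
By the outcome, as a careful person would: the job done as asked, in the order asked, and still so for the second after the job is handed in, with the robot touching nothing.
It also fails if it takes over 51 s, if anything falls off the work surface, if the arm or the gripper's body presses on something with over 40 N, if the wrist force passes 120 N, or if a joint passes its speed limit or range.

## Robot

A 6-joint arm with a two-finger parallel gripper is mounted at the origin on the work surface. World frame = base frame: x ahead of the robot, y to its left, z up, the work surface at z = 0. Lengths are in m, angles in rad, forces in N, time in s.
With the tool pointing down it reaches from about 0.4 to 0.825 m from the base axis. Payload 7 kg.
Tool frame: the origin (TCP) lies between the finger pads; the fingertips stand 8 mm ahead of it and the grasp point (between the pads) lies 11 mm behind it (arm.finger_overhang is the distance from the TCP to the fingertips, in m); z points along the fingers, y is the line along which they close (so a half turn about z gives the same grasp; the last joint's range is limited). The gripper opens to 88 mm and grips with 3 to 60 N. Pads are 19 mm wide; open, the fingers measure 130 mm over their backs; the gripper's body (78 mm by 193 mm) begins 47 mm behind the grasp point.
Start: joints at [1.526, 0.359, 0.012, 0, -1.224, -0.288], TCP at [0.221, 0.638, 0.235] pointing down, gripper open.
Joint ranges: [-3.07, 3.07], [-1.43, 2.12], [-1.02, 1.25], [-3.03, 1.67], [-3.05, -0], [-3.03, 3.03]. Speed limits (rad/s): [2.39, 2.39, 3.01, 3.14, 3.14, 3.14].

## Interface

Orientations are given as [roll, pitch, yaw] about the fixed x, y, z axes, in that order (R = Rz(yaw) Ry(pitch) Rx(roll)).
In Python, from station import arm gives the robot as it stands.
- The arm moves only by the tool move_arm, never from a script. Its argument "rows" is text: rows parted by semicolons, each of 7 numbers parted by spaces: the turn, a rotation vector about the tool's x, y, z in degrees, then the shift along the tool's x, y, z in m, then the finger opening in m, from 0 to 0.0876. A call has 1 to 8 rows; each row shifts and turns the commanded pose from where the row before left it, along the tool's axes as they then stand; what a row does not reach is not made up. A row lasts 1/8 s, in which the tool goes at most 62.5 mm and 10.7 degrees, less where a joint would pass 70% of its speed; a pose out of reach is approached as far as the arm can. A call is refused whole if a number of a shift passes 0.0625 or a number of a turn 10.7, either way. A call with a gripper value outside its range is refused whole. The fingers move at their own pace and stop on an object; "squeeze" is the grip in N (left out, the last holds). Time passes only in rows, so rows that do not move let the fingers close. It gives the time, the measured TCP pose, the force, the opening and the grip force at its end, in the units of the state.
- arm.get_state(): the state, without advancing time (a new reading comes with each control period).
- arm.grab_frame(name): name is "scene" or "top" or "wrist"; returns (picture, depth): 384x512x3 uint8, blue, green, red; 384x512 float32, m along the optical axis (not along the pixel's ray), 0 where there is no reading.
- arm.camera_model(name): a dict with "mtx" (3x3 intrinsics, pixels), "camera_from_world" (4x4, takes a point from world to camera coordinates); the wrist camera has in their place "mount" (4x4, takes a point from camera to tool coordinates, whose origin is the TCP and whose axes are the flange's). Camera axes: x right, y down, z forward; pixel columns grow to the right and rows downward; lengths in m; the calibration is good to about 2 mm. A picture is of the moment at which its call begins: read the wrist's pose just before it. camera_model takes no time and is no camera call.
- arm.job_done(): hands the job in; it is judged then, once.
The state is a dict: "t": time; "q": joint angles; "qd": joint speeds; "joint_efforts": joint torques, N m; "eef_pos": TCP position; "ee_rot": TCP orientation; "force": force on the tool from outside, world axes, zero at the start; "moment": the same for the moment, N m; "width": finger opening in m; "gripper_force": force on a finger pad.
Only numpy, scipy, OpenCV 4.12 (cv2) and the standard library are available. Lean on these libraries where they do the work, as an engineer would, in place of code of your own. Each camera call takes 0.05 s, during which the arm holds its last target. There are 200 camera calls.

## Working session

There is one attempt and no reset: what is moved stays moved. The work goes in short steps, Python scripts to look and compute and a tool call to move; the robot and the scene stay as the last step left them, time stands still between calls to the robot, and variables do not carry over. Pictures are saved under pics/ and viewed, at most 10 in all, crops included, and the job is handed in when it is done.

Besides the shell and the picture viewer there is one more tool, called after "Request:" as name(argument=value, ...) on one line, values as JSON. move_arm: Moves the arm, as the interface text tells. Its arguments: {"type":"object","properties":{"rows":{"type":"string"},"squeeze":{"type":"number"}},"required":["rows"]}

```bash
mkdir -p pics; python3 - <<'E'
from station import arm
import cv2,numpy as np
s=arm.get_state();print(s['t'],s['eef_pos'],s['ee_rot'],s['width'])
a,d=arm.grab_frame("scene");b,e=arm.grab_frame("top")
np.savez('f0.npz',a=a,d=d,b=b,e=e)
cv2.imwrite('pics/s0.png',a);cv2.imwrite('pics/t0.png',b)
for n in("scene","top"):
  m=arm.camera_model(n);print(np.round(m['mtx'],1).tolist(),np.round(m['camera_from_world'],3).tolist())
print(arm.camera_model('wrist'))
E
```

```text
0.0 [0.22041776 0.63748835 0.23364348] [ 3.13996605e+00 -1.44407607e-04 -3.32979789e-01] 0.08772826601988229
[[479.5, 0.0, 252.9], [0.0, 479.5, 192.0], [0.0, 0.0, 1.0]] [[0.444, 0.896, 0.015, -0.234], [0.677, -0.324, -0.661, -0.377], [-0.587, 0.304, -0.75, 1.479], [0.0, 0.0, 0.0, 1.0]]
[[396.5, 0.0, 260.7], [0.0, 396.5, 188.7], [0.0, 0.0, 1.0]] [[0.028, -0.999, 0.024, -0.092], [-0.996, -0.03, -0.079, 0.661], [0.079, -0.021, -0.997, 0.899], [0.0, 0.0, 0.0, 1.0]]
{'mtx': array([[325.04362716,   0.        , 259.0411745 ],
       [  0.        , 325.04362716, 184.41516137],
       [  0.        ,   0.        ,   1.        ]]), 'mount': array([[ 2.47068088e-04, -9.67435080e-01, -2.53119153e-01,
         6.74373867e-02],
       [ 9.99999784e-01,  3.93194191e-04, -5.26715650e-04,
         4.73873338e-04],
       [ 6.09088177e-04, -2.53118968e-01,  9.67434968e-01,
        -1.49569650e-01],
       [ 0.00000000e+00,  0.00000000e+00,  0.00000000e+00,
         1.00000000e+00]])}
```

View pics/s0.png

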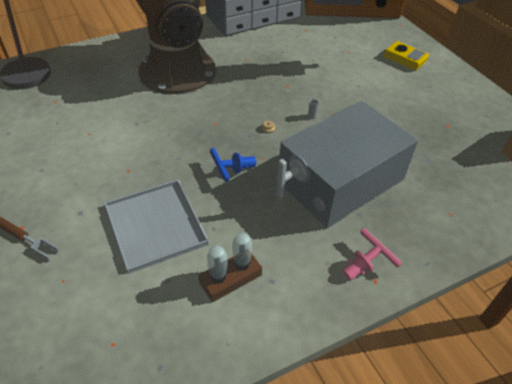

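View pics/t0.png

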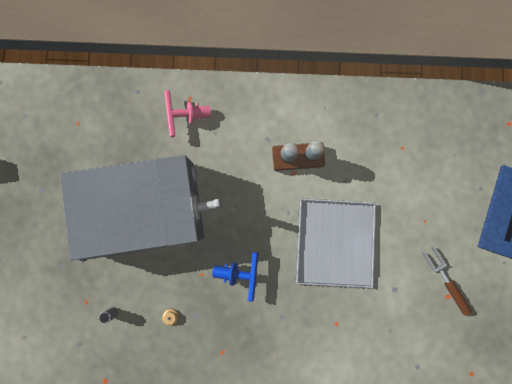

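The scene view shows three T-plugs: the steel one in the cabinet wall (scene 283,178; top 212,204), a blue one on the counter (scene 232,162) and a pink one (scene 370,255). Only the steel one sits in the side wall with its bar upright, so it is the one meant. The tray is at top (337,244) and the tube block at top (298,155).

```bash
cat > h.py <<'E'
import numpy as np,cv2
from station import arm
def ray(n,uv):
    m=arm.camera_model(n);T=m['camera_from_world'];R,t=T[:3,:3],T[:3,3]
    d=R.T@np.linalg.inv(m['mtx'])@np.array([uv[0],uv[1],1.]);return -R.T@t,d
def onz(n,uv,z):
    c,d=ray(n,uv);return c+d*(z-c[2])/d[2]
def dep(n,uv,D):
    c,d=ray(n,uv);return c+d*D[int(uv[1]),int(uv[0])]
E
python3 - <<'E'
from h import *
f=np.load('f0.npz');b,e,a,d=f['b'],f['e'],f['a'],f['d']
np.set_printoptions(precision=4,suppress=True)
# point clouds
def cloud(n,D):
    m=arm.camera_model(n);T=m['camera_from_world'];v,u=np.mgrid[:384,:512]
    p=np.stack([u,v,np.ones_like(u)],-1)@np.linalg.inv(m['mtx']).T*D[...,None]
    return (p-T[:3,3])@T[:3,:3]
P=cloud('top',e);Q=cloud('scene',d)
# cabinet top
m=((abs(P[...,2]-.135)<.012)&(P[...,1]>.0)&(e>0)).astype(np.uint8)
m=cv2.morphologyEx(m,cv2.MORPH_OPEN,np.ones((9,9)))
pts=P[m>0];r=cv2.minAreaRect(pts[:,:2].astype(np.float32));print('cab',len(pts),pts[:,2].mean(),r,cv2.boxPoints(r))
# tray
rim=[onz('top',p,.016)[:2] for p in [(300,200),(376,202),(373,287),(297,285)]];print('tray',np.array(rim),np.mean(rim,0))
print('block',[onz('top',p,.032)[:2] for p in [(273,147),(323,145),(325,165),(275,170)]])
# plug points in front of the wall, scene cloud
for n,C,uv in(('scene',Q,(272,292,155,200)),('top',P,(195,222,195,215))):
    s=C[uv[2]:uv[3],uv[0]:uv[1]].reshape(-1,3);s=s[s[:,2]>.04]
    print(n,len(s),np.percentile(s,[5,50,95],axis=0))
print('blue top z',P[250:300,215:260,2].max(), 'tubes',P[135:170,270:330,2].max())
cv2.imwrite('pics/crop.png',cv2.resize(np.hstack([a[140:220,260:350],cv2.copyMakeBorder(b[180:230,170:260],0,30,0,0,0)]),None,fx=4,fy=4,interpolation=cv2.INTER_CUBIC))
E
```

```text
cab 11041 0.13323924653593977 ((0.6107511520385742, 0.20059768855571747), (0.1798299103975296, 0.2608177065849304), 10.316469192504883) [[0.4989 0.3128]
 [0.5456 0.0562]
 [0.7226 0.0884]
 [0.6759 0.345 ]]
tray [[ 0.6406 -0.1663]
 [ 0.6412 -0.3474]
 [ 0.4423 -0.3414]
 [ 0.4426 -0.1634]] [ 0.5417 -0.2546]
block [array([ 0.7623, -0.0983]), array([ 0.7709, -0.216 ]), array([ 0.7236, -0.2214]), array([ 0.7081, -0.1044])]
scene 500 [[0.5639 0.0105 0.0563]
 [0.6246 0.0197 0.105 ]
 [0.6324 0.062  0.1556]]
top 273 [[0.6034 0.0135 0.1002]
 [0.6189 0.0438 0.1123]
 [0.63   0.0652 0.1593]]
blue top z 0.9507033672344368 tubes 0.9507033672344368
```

View pics/crop.png

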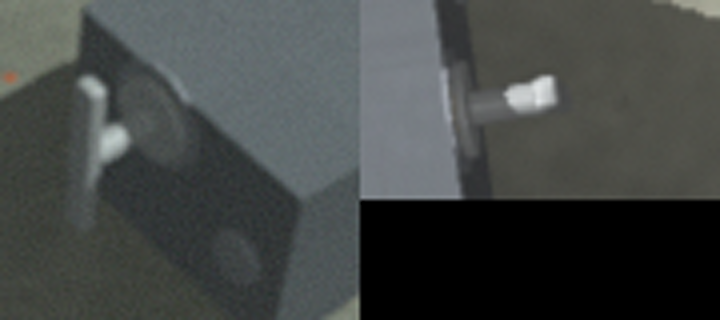

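Steel plug confirmed: the crop shows its upright bar, stem and flange in the wall, with the fixed cap at lower right left alone. The cabinet corner plus 70 mm puts the port at (0.6145, 0.0687), yaw 10.3°, and the bar at (0.623, 0.0195, 0.105). The depth points agree. I'll go above the +x side of the bar's top.

Request:
move_arm(rows="0 0 -9.8 0 0 0 0;0 0 -9.8 0 0 0 0;0 0 -9.8 0 0 0 0;0 0 0 0.027 0.057 0 0;0 0 0 0.027 0.057 0 0;0 0 0 0.027 0.057 0 0;0 0 0 0.027 0.057 0 0;0 0 0 0.027 0.057 0 0", squeeze=40)

```text
t: 1.1
eef_pos: [0.4035, 0.3822, 0.2345]
ee_rot: [3.142, 0.0, 0.181]
force: [1.1, 1.0, 0.5]
width: 0.0132
gripper_force: 0.0
```

Request:
move_arm(rows="0 0 0 0.027 0.057 0 0;0 0 0 0.027 0.057 0 0;0 0 0 0.027 0.057 0 0;0 0 0 0.027 0.057 0 0;0 0 0 0.027 0.057 0 0;0 0 0 0.027 0.057 0 0;0 0 0 0.027 0.057 0 0;0 0 0 0 0 0 0")

```text
t: 2.1
eef_pos: [0.6592, 0.0248, 0.2329]
ee_rot: [3.141, 0.002, 0.175]
force: [-1.3, -0.2, -0.0]
width: 0.0003
gripper_force: 0.0
```

```bash
cat >> h.py <<'E'
from scipy.spatial.transform import Rotation as Ro
A=np.radians(10.32);X=np.array([np.cos(A),np.sin(A),0]);Y=np.array([-np.sin(A),np.cos(A),0]);PO=np.array([.6145,.0687,.105])
def rep(s=None):
    s=s or arm.get_state();p=np.array(s['eef_pos'])-PO
    print('t%.2f'%s['t'],'tcp in port mm',np.round([p@X*1e3,p@Y*1e3,p[2]*1e3],1),'rot',np.round(np.degrees(s['ee_rot']),1),'q',np.round(s['q'],2),'F',np.round(s['force'],1),'w',round(s['width'],4),round(s['gripper_force'],1))
    return s
def wray(s,uv):
    m=arm.camera_model('wrist');R=Ro.from_euler('xyz',s['ee_rot']).as_matrix();M=m['mount']
    return R@M[:3,3]+np.array(s['eef_pos']),R@M[:3,:3]@np.linalg.inv(m['mtx'])@np.array([uv[0],uv[1],1.])
def wz(s,uv,z):
    c,d=wray(s,uv);return c+d*(z-c[2])/d[2]
def port(p): p=np.asarray(p)-PO;return np.round([p@X*1e3,p@Y*1e3,p[2]*1e3],1)
E
python3 - <<'E'
from h import *
s=rep();a,d=arm.grab_frame('wrist');np.savez('w1.npz',a=a,d=d);cv2.imwrite('pics/w1.png',a)
E
```

```text
t2.10 tcp in port mm [ 36.1 -51.2 127.9] rot [1.8e+02 1.0e-01 1.0e+01] q [ 0.33  0.34 -0.03  0.   -1.21  1.41] F [-1.3 -0.2 -0. ] w 0.0003 0.0
```

View pics/w1.png

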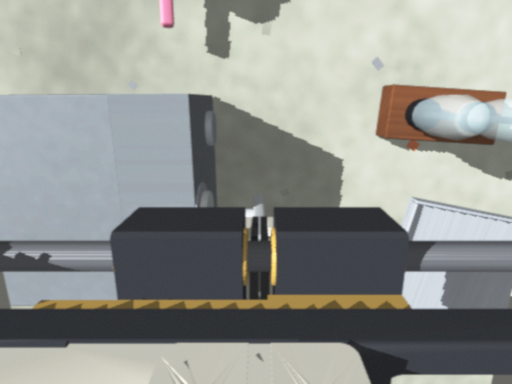

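The wrist view shows the bar's top at (260,210), centred in y under the closed fingers, which are about 36 mm to its +x side. Now I go down beside the bar and push its top round to -x along an arc.

Request:
move_arm(rows="0 0 0 0 0 0.042 0;0 0 0 0 0 0.042 0;0 0 0 -0.009 0 0 0;0 0 0 -0.009 0 0 0;0 0 0 -0.006 0 0 0;0 0 0 -0.006 0 0 0;0 0 0 -0.006 0 0.002 0;0 0 0 -0.006 0 0.002 0")

```text
t: 3.15
eef_pos: [0.6164, 0.0211, 0.1468]
ee_rot: [-3.142, -0.001, 0.18]
force: [0.5, -0.0, 0.3]
width: 0.0006
gripper_force: 0.3
```

```bash
python3 -c "
from h import *
rep()"
```

```text
t3.15 tcp in port mm [ -6.7 -47.2  41.8] rot [-180.    -0.    10.3] q [ 0.35  0.33 -0.24  0.   -1.    1.4 ] F [ 0.5 -0.   0.3] w 0.0006 0.3
```

Request:
move_arm(rows="0 0 0 -0.006 0 0.004 0;0 0 0 -0.006 0 0.004 0;0 0 0 -0.003 0 0.004 0;0 0 0 -0.003 0 0.004 0;0 0 0 -0.002 0 0.004 0;0 0 0 -0.001 0 0.004 0;0 0 0 0 0 0 0")

```text
t: 4.03
eef_pos: [0.5958, 0.0173, 0.1222]
ee_rot: [-3.142, 0.001, 0.18]
force: [-0.8, -0.1, 1.4]
width: 0.0003
gripper_force: 0.5
```

```bash
python3 - <<'E'
from h import *
s=rep();a,d=arm.grab_frame('scene');cv2.imwrite('pics/s1.png',cv2.resize(a[100:250,200:400],None,fx=3,fy=3,interpolation=cv2.INTER_CUBIC))
E
```

```text
t4.03 tcp in port mm [-27.6 -47.2  17.2] rot [-180.     0.    10.3] q [ 0.36  0.33 -0.31 -0.   -0.93  1.39] F [-0.8 -0.1  1.4] w 0.0003 0.5
```

View pics/s1.png

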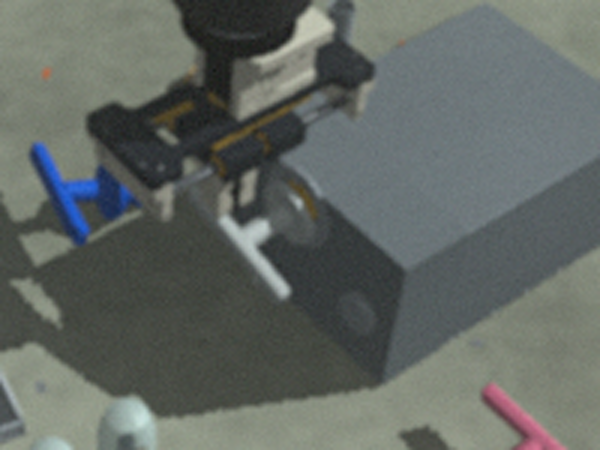

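The bar lies level now, with the fingers pressing on its -x arm. I'll press about 2 mm more to complete the quarter turn, then rise, open and shift over the bar.

Request:
move_arm(rows="0 0 0 0 0 0.002 0;0 0 0 0 0 0 0;0 0 0 0 0 -0.04 0.032;0 0 0 0 0.009 -0.005 0.032;0 0 0 0 0 0 0.032;0 0 0 0 0 0 0.032;0 0 0 0 0 0 0.032")

```text
t: 4.95
eef_pos: [0.5971, 0.0086, 0.1646]
ee_rot: [3.142, 0.002, 0.18]
force: [0.1, -0.2, -0.4]
width: 0.0323
gripper_force: 0.0
```

```bash
python3 - <<'E'
from h import *
s=rep();a,d=arm.grab_frame('scene');b,e=arm.grab_frame('wrist');np.savez('w2.npz',a=a,d=d,b=b,e=e)
cv2.imwrite('pics/s2.png',np.hstack([cv2.resize(a[140:220,240:340],(400,320),interpolation=cv2.INTER_CUBIC),cv2.resize(b[120:280,160:360],(400,320))]))
E
```

```text
t4.95 tcp in port mm [-27.9 -56.   59.6] rot [1.80e+02 1.00e-01 1.03e+01] q [ 0.34  0.29 -0.26 -0.   -1.03  1.41] F [ 0.1 -0.2 -0.4] w 0.0323 0.0
```

View pics/s2.png

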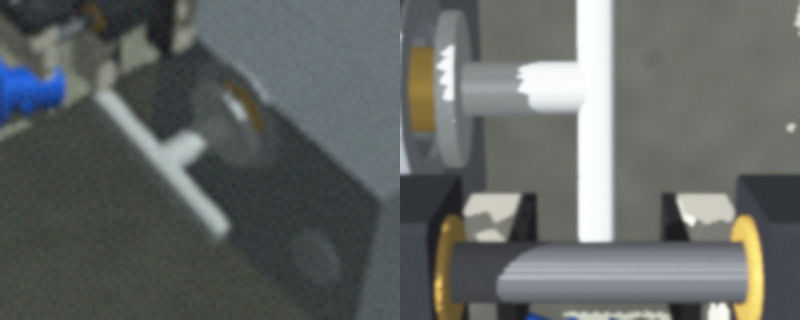

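The bar is level and centred between the open fingers (right half, columns 533 to 665, bar at 596). Going down to pinch it beside the stem.

Request:
move_arm(rows="0 0 0 0 0 0.03 0.032;0 0 0 0 0 0.025 0.032;0 0 0 0 0 0.015 0.032;0 0 0 0 0 0 0;0 0 0 0 0 0 0;0 0 0 0 0 0 0;0 0 0 0 0 0 0", squeeze=45)

```text
t: 5.92
eef_pos: [0.5986, 0.0088, 0.097]
ee_rot: [-3.141, -0.003, 0.181]
force: [0.1, 0.5, 4.5]
width: 0.012
gripper_force: 45.0
```

```bash
python3 -c "
from h import *
rep()"
```

```text
t5.92 tcp in port mm [-26.4 -56.1  -8. ] rot [-180.    -0.2   10.3] q [ 0.34  0.35 -0.34  0.   -0.88  1.41] F [0.1 0.5 4.5] w 0.012 45.0
```

Request:
move_arm(rows="0 0 0 0 0.004 0 0;0 0 0 0 0.008 0 0;0 0 0 0 0.01 0 0;0 0 0 0 0.01 0 0;0 0 0 0 0.01 0 0;0 0 0 0 0.01 0 0;0 0 0 0 0.01 0 0;0 0 0 0 0 0 0")

```text
t: 6.92
eef_pos: [0.6085, -0.0533, 0.0952]
ee_rot: [3.142, 0.001, 0.179]
force: [-0.0, -0.4, -1.0]
width: 0.0115
gripper_force: 45.0
```

```bash
python3 - <<'E'
from h import *
s=rep();a,d=arm.grab_frame('scene');
cv2.imwrite('pics/s3.png',cv2.resize(a[130:300,150:350],None,fx=3,fy=3,interpolation=cv2.INTER_CUBIC))
E
```

```text
t6.92 tcp in port mm [ -27.8 -119.    -9.8] rot [180.    0.   10.3] q [ 0.23  0.38 -0.31  0.   -0.89  1.52] F [-0.  -0.4 -1. ] w 0.0115 45.0
```

View pics/s3.png

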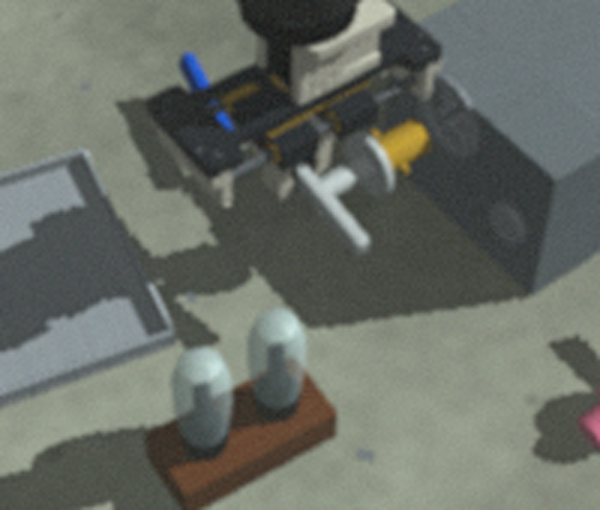

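The plug is out: the yellow cartridge (about 405,145) is clear of the port and forces are near zero. I'll draw it a little further, lift, square it to the tray and carry it over.

Request:
move_arm(rows="0 0 0 0 0.012 0 0;0 0 0 0 0 -0.035 0;0 0 0 0 0 -0.035 0;0 0 10.3 0 0 0 0;0 0 0 -0.01 0.02 0 0;0 0 0 -0.016 0.037 0 0;0 0 0 -0.016 0.037 0 0;0 0 0 -0.016 0.037 0 0")

```text
t: 7.98
eef_pos: [0.5514, -0.197, 0.1652]
ee_rot: [-3.142, 0.001, 0.004]
force: [0.2, -0.7, -1.5]
width: 0.0117
gripper_force: 45.0
```

Request:
move_arm(rows="0 0 0 -0.016 0.037 0 0;0 0 0 -0.012 0.035 0 0;0 0 0 -0.01 0.02 0 0;0 0 0 0 0 0.03 0;0 0 0 0 0 0.035 0;0 0 0 0 0 0.03 0;0 0 0 0 0 0.02 0;0 0 0 0 0 0 0")

```text
t: 8.98
eef_pos: [0.5128, -0.2876, 0.0487]
ee_rot: [-3.141, 0.004, 0.002]
force: [-0.1, 0.4, -1.0]
width: 0.0116
gripper_force: 45.0
```

```bash
python3 - <<'E'
from h import *
s=rep();print(s['eef_pos']);a,d=arm.grab_frame('scene');b,e=arm.grab_frame('top')
z=lambda c:cv2.resize(c,(400,400),interpolation=cv2.INTER_CUBIC)
cv2.imwrite('pics/s4.png',np.hstack([z(a[150:300,90:240]),z(b[170:320,250:400])]))
E
```

```text
t8.97 tcp in port mm [-163.9 -332.3  -56.3] rot [-1.799e+02  2.000e-01  1.000e-01] q [-0.18  0.4  -0.4  -0.   -0.77  1.75] F [-0.1  0.4 -1. ] w 0.0116 45.0
[ 0.51278837 -0.28761582  0.0487206 ]
```

View pics/s4.png

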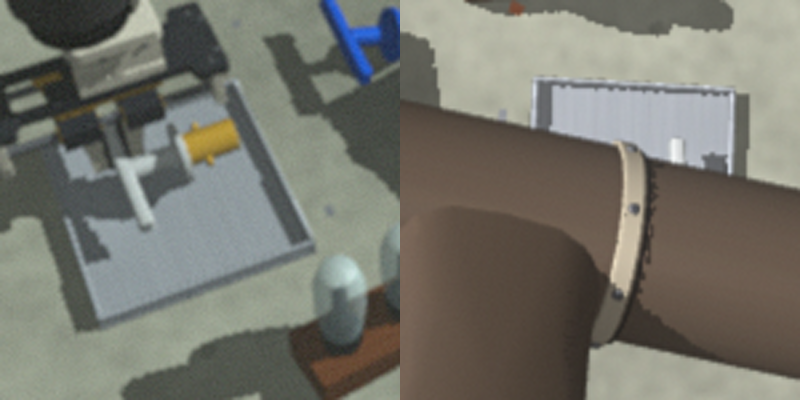

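The plug hangs level inside the tray's outline (bar at 135,190, cartridge at 210,142, left half). Lowering it to the floor.

Request:
move_arm(rows="0 0 0 0 0 0.012 0;0 0 0 0 0 0.008 0;0 0 0 0 0 0.004 0;0 0 0 0 0 0.002 0;0 0 0 0 0 0 0")

```text
t: 9.7
eef_pos: [0.5153, -0.2878, 0.0259]
ee_rot: [3.141, -0.001, 0.002]
force: [-4.5, -0.3, 10.8]
width: 0.0116
gripper_force: 45.0
```

Request:
move_arm(rows="0 0 0 0 0 -0.002 0;0 0 0 0 0 0 0.02;0 0 0 0 0 0 0.032;0 0 0 0 0 0 0.032;0 0 0 0 0 0 0.032;0 0 0 0 0 0 0.032", squeeze=10)

```text
t: 10.45
eef_pos: [0.5149, -0.2873, 0.0265]
ee_rot: [-3.142, 0.0, 0.001]
force: [-0.2, -0.0, -0.1]
width: 0.0321
gripper_force: 0.0
```

Request:
move_arm(rows="0 0 0 0 0 -0.01 0.032;0 0 0 0 0 -0.03 0.032;0 0 0 0 0 -0.06 0.032;0 0 0 0 0 -0.06 0.032;0 0 0 -0.06 0 0 0.032;0 0 0 -0.06 0 0 0.032;0 0 0 0 0 0 0.032;0 0 0 0 0 0 0.032")

```text
t: 11.45
eef_pos: [0.3954, -0.2877, 0.1877]
ee_rot: [3.141, -0.002, 0.0]
force: [0.5, 0.3, 0.5]
width: 0.032
gripper_force: 0.0
```

```bash
python3 - <<'E'
from h import *
s=rep();print(s['eef_pos']);a,d=arm.grab_frame('scene')
cv2.imwrite('pics/s5.png',cv2.resize(a[140:310,90:350],None,fx=3,fy=3,interpolation=cv2.INTER_CUBIC))
E
```

```text
t11.45 tcp in port mm [-279.4 -311.4   82.7] rot [ 1.8e+02 -1.0e-01  0.0e+00] q [-0.23  0.09 -0.46  0.   -1.02  1.8 ] F [0.5 0.3 0.5] w 0.032 0.0
[ 0.395444   -0.28765949  0.18774687]
```

View pics/s5.png

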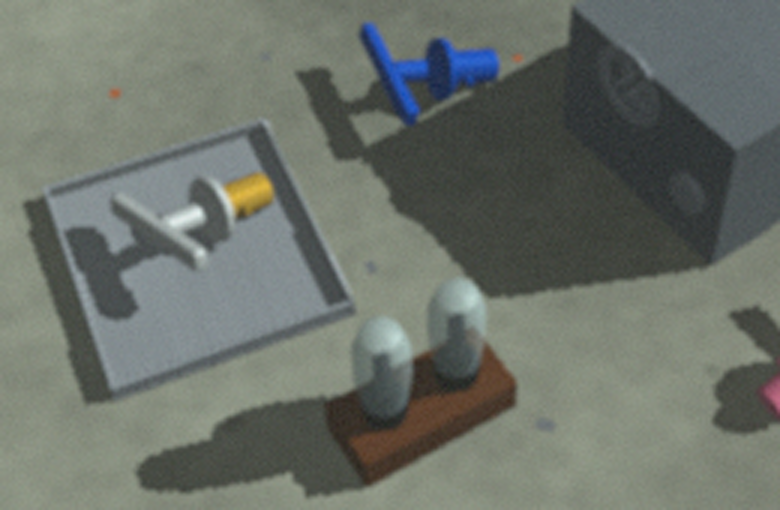

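The plug lies wholly inside the tray (bar at 160,230, cartridge at 250,195). The tube block stands where it was, and the arm is clear.

```bash
python3 -c "
from station import arm
print(arm.job_done())"
```

```text
the job is handed in; nothing more can be done
None
```

The plug was unscrewed a quarter turn, drawn straight out and laid in the tray; the tube block and the look-alikes were left alone, and the job was handed in at about 11.5 s.

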